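Load the last beaker on the draining rack and pick the rack up by its telescopic handle

ROBOT

A 7-joint arm with a two-finger parallel gripper is mounted at the origin on the work surface. World frame = base frame: x ahead of the robot, y to its left, z up, the work surface at z = 0. Lengths are in m, angles in rad, forces in N, time in s.
With the tool pointing down it reaches from about 0.425 to 0.875 m from the base axis. Payload 4.7 kg.
Tool frame: the origin (TCP) lies at the very end of the fingers, on their centre line; the grasp point (between the pads) lies 19 mm behind it; z points along the fingers, y is the line along which they close (so a half turn about z gives the same grasp; the last joint's range is limited). The gripper opens to 85 mm and grips with 20 to 120 N. Pads are 22 mm wide; open, the fingers measure 114 mm over their backs; the gripper's body (76 mm by 85 mm) begins 54 mm behind the grasp point. The pads swing forward as they close: fully open they stand 13 mm farther back than shut.
Start: joints at [-1.207, 0.321, -0.07, 1.45, 0.023, 1.371, -0.057], TCP at [0.223, 0.611, 0.231] pointing down, gripper open.
Joint ranges: [-2.86, 2.86], [-0.3, 2.09], [-1.38, 1.24], [0.06, 2.45], [-1.56, 4.7], [0.09, 2.05], [-2.69, 2.69]. Speed limits (rad/s): [2.57, 2.57, 3.14, 3.14, 3.14, 3.14, 3.14].

INTERFACE

Orientations are given as a unit quaternion [x, y, z, w].
In Python, from plant import robot, vision, spotter gives the robot as it stands.
- The arm moves only by the tool carry_out, never from a script. Its argument "steps" is a list of rows, each a list of 7 numbers: the shift along the world's x, y, z in mm, then the turn, a rotation vector about the world's x, y, z in degrees, then the opening, from -1 (shut) to 1 (fully open). In form: [[x, y, z, wx, wy, wz, jaw], ...]. A call has 1 to 10 rows; each row shifts and turns the commanded pose from where the row before left it; what a row does not reach is not made up. A row lasts 1/8 s, in which the tool goes at most 62.5 mm and 10.7 degrees, less where a joint would pass 70% of its speed; a pose out of reach is approached as far as the arm can. A call is refused whole if a number of a shift passes 62.5 or a number of a turn 10.7, either way. A call with a gripper value outside its range is refused whole. The fingers move at their own pace and stop on an object; "grip_force" is the grip in N (left out, the last holds). Time passes only in rows, so rows that do not move let the fingers close. It gives the time, the measured TCP pose, the force, the opening and the grip force at its end, in the units of the state.
- robot.read_state(): the state, without advancing time (a new reading comes with each control period).
- vision.capture(name): name is "scene" or "top" or "wrist"; returns a dict with "frame" (400x640x3 uint8, red, green, blue), "z_map" (400x640 float32, m along the optical axis (not along the pixel's ray), 0 where there is no reading), "camera_matrix" (3x3 intrinsics, pixels), "k1" (the pictures are not rectified: a ray, as slopes to the right and down, at radius r is drawn at 1 + k1 r^2 times it, then the intrinsics apply), "cam_to_world" (4x4, takes a point from camera to world coordinates). Camera axes: x right, y down, z forward; pixel columns grow to the right and rows downward; lengths in m; the calibration is good to about 2 mm. A picture is of the moment at which its call begins.
- robot.sign_off(): hands the job in; it is judged then, once.
Trained networks look in a picture, given as the dict that the camera call returned (one of the last four; its "shot" number tells which), for a name from the list of things; names that differ only in an ending like _2 or _b are one class to them, and where a whole thing is asked for, a point or a joint stands for the part that bears it (a point fixed in the world has none). Each returns a list of dicts, best first, with "confidence" (0 to 1); they miss things now and then, are a little off and sometimes report something else, mostly with a low value. They report only what shows in the picture. A call takes as long as a camera call. They do not tell look-alikes from the thing itself.
- spotter.regions_of(target, picture): "region" (400x640 bool, what is visible of it) and "rect" ([left, top, width, height] in pixels, round what is visible of it).
- spotter.mark_of(target, picture): "at" ([column, row] in pixels: a listed point, or the origin of a listed thing).
The state is a dict: "time": time; "joint_pos": joint angles; "joint_velocities": joint speeds; "effort": joint torques, N m; "eef_pos": TCP position; "tool_rot": TCP orientation; "wrist_force": force on the tool from outside, world axes, zero at the start; "moment": the same for the moment, N m; "gripper_width": finger opening in m; "finger_force": force on a finger pad.
Only numpy, scipy, OpenCV 4.12 (cv2) and the standard library are available. Lean on these libraries where they do the work, as an engineer would, in place of code of your own. Each camera call takes 0.05 s, during which the arm holds its last target. There are 200 camera calls.

TASK

Lower the rinsed beaker from the draining mat upside down over one of the two free pegs of the green draining rack until its rim rests in the tray (don't drop it), and let go of it. Then take the rack's carry handle by the middle of its grip so that its orange button is pressed in, pull it up to its second stop while the rack still stands on the worktop, and lift the whole rack level a few centimetres clear of the worktop. Finish while holding it there by the extended handle, all four beakers on their pegs and everything else on the worktop left alone.

Things in the scene. Friction and masses are not known exactly. Their poses are not given: they have to be found in the camera images.
- beaker: rinsed white plastic beaker with blue rings, to be loaded: 53 mm across at its closed end, 58 mm at its open mouth, 115 mm tall, wall 3 mm, about 45 g. Origin: centre of the outside of its closed end; +z along its axis to the mouth. It starts lying in a groove of the draining mat, axis level about 33 mm above the worktop, mouth pointing to the robot's left (within 0.4 rad of +y).
- beaker_mouth (a point): centre of that beaker's open mouth, in the plane of its rim, 115 mm from its origin along its +z
- rack: draining rack, loose: lime-green round tray 294 mm across, rim 24 mm high, five steel pegs in a circle, and a mast: 22 mm tube, its black 27 mm collar ending 158 mm up, with the telescopic carry handle. Origin: centre of the underside, +z up; its -x side with the two free pegs faces the robot (yaw within 0.45 rad). About 0.57 kg with handle, 0.75 kg with four beakers (varies 15 percent).
- peg_a (a point): first free peg, at x -79 mm, y +58 mm in the rack's frame: point on its axis at the height of the rib tops, 18 mm above the rack's underside, where a beaker's rim comes to rest. The peg is upright, 14 mm thick, flared at its foot to a cone 40 mm across and 16 mm high that centres the beaker, its round tip 75 mm above this point, 98 mm from the mast axis
- peg_b (a point): second free peg, at x -79 mm, y -58 mm in the rack's frame: point on its axis at the height of the rib tops, 18 mm above the rack's underside, where a beaker's rim comes to rest. The peg is upright, 14 mm thick, flared at its foot to a cone 40 mm across and 16 mm high that centres the beaker, its round tip 75 mm above this point, 98 mm from the mast axis
- peg_c (a point): peg on the rack's -y side, carrying beaker_c: point on its axis at the height of the rib tops, 18 mm above the rack's underside, where a beaker's rim comes to rest. The peg is upright, 14 mm thick, flared at its foot to a cone 40 mm across and 16 mm high that centres the beaker, its round tip 75 mm above this point, 98 mm from the mast axis
- peg_d (a point): peg on the rack's +x side, carrying beaker_d: point on its axis at the height of the rib tops, 18 mm above the rack's underside, where a beaker's rim comes to rest. The peg is upright, 14 mm thick, flared at its foot to a cone 40 mm across and 16 mm high that centres the beaker, its round tip 75 mm above this point, 98 mm from the mast axis
- peg_e (a point): peg on the rack's +y side, carrying beaker_e: point on its axis at the height of the rib tops, 18 mm above the rack's underside, where a beaker's rim comes to rest. The peg is upright, 14 mm thick, flared at its foot to a cone 40 mm across and 16 mm high that centres the beaker, its round tip 75 mm above this point, 98 mm from the mast axis
- grip (a point): centre of the black grip bar of the carry handle: 100 mm long along the rack's y, 26 mm wide (rack's x), 24 mm high; 179 mm above the rack's underside when pushed in. It rises with the handle. The beakers on the pegs end 133 mm above the underside.
- carry (a joint): how far the carry handle is pulled out, m: 0 pushed in (locked there at the start), 0.05 first stop, 0.10 second stop, the end of its travel. A spring catch locks it at all three; with the button held in it slides through the first stop, with about 3 N of drag and weight at 50 mm/s
- button_face (a point): centre of the orange push button's face, 14 mm wide and 13 mm high, in the middle of the grip bar's long side that faces the rack's +x (away from the robot); it stands 7 mm proud of the bar and moves along the rack's -x when pressed
- release (a joint): how far the button is pressed, m: 0 out, 0.007 flush with the bar; the catch is free from about 0.004. The spring takes 2 N at first and 4.5 N when flush; it springs out when let go. Two fingers closed across the middle of the bar press it
- mat: grey ridged draining mat 200 x 172 mm fixed on the worktop, 3 mm thick; six ridges along its x, 28 mm apart and 4 mm wide, their tops 8 mm above the worktop. Origin: centre of its underside. The beaker lies in the middle groove, mouth towards the mat's +x
- beaker_c_mouth (a point): centre of the mouth of beaker_c, a beaker of the same kind already upside down on peg_c: its rim rests on the ribs, its closed end is 133 mm above the rack's underside; z runs along its axis out of the mouth (down)
- beaker_d_mouth (a point): centre of the mouth of beaker_d, a beaker of the same kind already upside down on peg_d: its rim rests on the ribs, its closed end is 133 mm above the rack's underside; z runs along its axis out of the mouth (down)
- beaker_e_mouth (a point): centre of the mouth of beaker_e, a beaker of the same kind already upside down on peg_e: its rim rests on the ribs, its closed end is 133 mm above the rack's underside; z runs along its axis out of the mouth (down)
- cup: white china mug, bystander, 72 mm across, 58 mm high; origin: centre of its underside
- pigment_jar: pink jar with a white lid, bystander, 64 mm across, 76 mm high; origin: centre of its underside
- cream_jar: cream jar with a white lid, bystander, 56 mm across, 59 mm high; origin: centre of its underside
- canister_lid: brown round lid lying flat, bystander, 86 mm across, 8 mm thick; origin: centre of its underside
Not all that is in view belongs to the job. What is shaped like the beaker but black or red is not meant. What is shaped like the part that bears beaker_d_mouth but red or yellow is not meant.

How it is judged:
On the way, in this order (a step that is already met when the one before it is completed fails the run):
1. the beaker, still held by the fingers, is lowered upside down over a free peg until its rim is within 15 mm of the ribs (((horizontal distance between beaker_mouth and peg_a below 0.026 m and z of beaker_mouth in the frame of peg_a below 0.015 m and angle between beaker's own z axis and vertical above 2.75 rad) or (horizontal distance between beaker_mouth and peg_b below 0.026 m and z of beaker_mouth in the frame of peg_b below 0.015 m and angle between beaker's own z axis and vertical above 2.75 rad)) and contact force between the fingers and beaker above 0.3 N), for 0.05 s.
2. the beaker is let go and rests mouth down round that peg, with the rack standing on the worktop (((distance between beaker_mouth and peg_a below 0.022 m and z of beaker_mouth in the frame of peg_a below 0.006 m and angle between beaker's own z axis and vertical above 2.95 rad) or (distance between beaker_mouth and peg_b below 0.022 m and z of beaker_mouth in the frame of peg_b below 0.006 m and angle between beaker's own z axis and vertical above 2.95 rad)) and contact force between the fingers and beaker below 0.05 N and linear speed of beaker below 0.03 m/s and height (world z) of rack below 0.01 m), for 0.2 s.
3. the button is pressed with the handle still pushed in (value of joint release above 0.004 m and value of joint carry below 0.02 m), for 0.05 s.
4. the handle is at its second stop while the rack stands on the worktop (value of joint carry above 0.094 m and height (world z) of rack below 0.012 m and contact force between the fingers and rack above 1 N), for 0.1 s.
At the end, for the whole second after the job is handed in: Fingers hold the grip bar (over 2 N, within 35 mm of its centre), handle out over 94 of 100 mm, rack's underside over 22 mm up, level within 0.11 rad, still; the beaker mouth down round a free peg, rim on the ribs (22 mm, 6 mm in height), the other three so on theirs (value of joint carry above 0.094 m and contact force between the fingers and rack above 2 N and distance between the grasp point and grip below 0.035 m and height (world z) of rack above 0.022 m and angle between rack's own z axis and vertical below 0.11 rad and linear speed of rack below 0.05 m/s and contact force between the fingers and beaker below 0.1 N and ((distance between beaker_mouth and peg_a below 0.022 m and z of beaker_mouth in the frame of peg_a below 0.006 m and angle between beaker's own z axis and vertical above 2.95 rad) or (distance between beaker_mouth and peg_b below 0.022 m and z of beaker_mouth in the frame of peg_b below 0.006 m and angle between beaker's own z axis and vertical above 2.95 rad)) and distance between beaker_c_mouth and peg_c below 0.022 m and z of beaker_c_mouth in the frame of peg_c below 0.006 m and angle between each of beaker_c_mouth, beaker_d_mouth, beaker_e_mouth's own z axis and vertical above 2.95 rad and distance between beaker_d_mouth and peg_d below 0.022 m and z of beaker_d_mouth in the frame of peg_d below 0.006 m and distance between beaker_e_mouth and peg_e below 0.022 m and z of beaker_e_mouth in the frame of peg_e below 0.006 m); the arm keeps its last pose, push and grip.
It fails at once if a beaker already on the rack comes off its peg (distance between beaker_c_mouth and peg_c above 0.035 m or distance between beaker_d_mouth and peg_d above 0.035 m or distance between beaker_e_mouth and peg_e above 0.035 m).
It fails at once if a bystander on the worktop is pushed by more than 30 mm (distance of any of cup, pigment_jar, cream_jar, canister_lid from where it was at the start of the episode above 0.03 m).
It fails at once if the rack is tipped over by more than 0.35 rad (angle between rack's own z axis and vertical above 0.35 rad).
It also fails if it takes over 69 s, if anything falls off the work surface, if the arm or the gripper's body presses on something with over 40 N, if the wrist force passes 120 N, or if a joint passes its speed limit or range.

## Working session

There is one attempt and no reset: what is moved stays moved. The work goes in short steps, Python scripts to look and compute and a tool call to move; the robot and the scene stay as the last step left them, time stands still between calls to the robot, and variables do not carry over. Pictures are saved under pics/ and viewed, at most 10 in all, crops included, and the job is handed in when it is done.

Besides the shell and the picture viewer there is one more tool, called after "Emit:" as name(argument=value, ...) on one line, values as JSON. carry_out: Moves the arm, as the interface text tells. Its arguments: {"type":"object","properties":{"steps":{"type":"array","items":{"type":"array","items":{"type":"number"}}},"grip_force":{"type":"number"}},"required":["steps"]}

```bash
ls; mkdir -p pics
cat > h.py <<'E'
import numpy as np,cv2
from plant import robot,vision,spotter
def ray(p,uv):
    K=np.array(p["camera_matrix"]);k=p["k1"]
    d=np.array([(uv[0]-K[0,2])/K[0,0],(uv[1]-K[1,2])/K[1,1]]);s=d.copy()
    for _ in range(20): s=d/(1+k*(s@s))
    T=np.array(p["cam_to_world"]);v=np.array([s[0],s[1],1.0])
    return T[:3,3],T[:3,:3]@v
def at_z(p,uv,z):
    o,v=ray(p,uv);return o+v*(z-o[2])/v[2]
def cloud(p,mask=None):
    K=np.array(p["camera_matrix"]);k=p["k1"];Z=np.array(p["z_map"])
    m=Z>0
    if mask is not None:m&=mask
    r,c=np.nonzero(m);d=np.stack([(c-K[0,2])/K[0,0],(r-K[1,2])/K[1,1]],1);s=d.copy()
    for _ in range(20): s=d/(1+k*(s**2).sum(1,keepdims=True))
    z=Z[r,c];T=np.array(p["cam_to_world"])
    return np.c_[s*z[:,None],z]@T[:3,:3].T+T[:3,3],np.array(p["frame"])[r,c]
def tri(pairs):
    A=np.zeros((3,3));b=np.zeros(3)
    for p,uv in pairs:
        o,v=ray(p,uv);v=v/np.linalg.norm(v);P=np.eye(3)-np.outer(v,v);A+=P;b+=P@o
    return np.linalg.solve(A,b)
def save(p,n): cv2.imwrite("pics/"+n,np.array(p["frame"])[:,:,::-1])
E
python3 - <<'E'
from h import *
np.set_printoptions(precision=3,suppress=True)
ps={n:vision.capture(n) for n in("scene","top")}
for n,p in ps.items():
    save(p,n+"0.png");print(n,np.array(p["cam_to_world"])[:3].round(3).tolist(),p["k1"])
for t in ["beaker","beaker_mouth","rack","peg_a","grip","button_face","mat","beaker_d_mouth","cup","pigment_jar","cream_jar","canister_lid"]:
    for n,p in ps.items():
        print(t,n,[(np.round(m["at"]).tolist(),round(m["confidence"],2)) for m in spotter.mark_of(t,p)][:7])
print(robot.read_state())
E
```

```text
pics
scene [[-0.094, 0.672, -0.735, 1.5], [0.996, 0.058, -0.074, 0.071], [-0.007, -0.738, -0.674, 0.984]] 0.025735371668895526
top [[-0.02, -0.985, 0.169, 0.243], [-1.0, 0.021, 0.005, -0.042], [-0.008, -0.169, -0.986, 1.953]] -0.019493250412235447
beaker scene [([393.0, 192.0], 0.76), ([377.0, 232.0], 0.73), ([349.0, 177.0], 0.72)]
beaker top [([303.0, 261.0], 0.84), ([273.0, 196.0], 0.75), ([260.0, 248.0], 0.6)]
beaker_mouth scene [([418.0, 241.0], 0.95), ([417.0, 178.0], 0.86), ([254.0, 253.0], 0.75), ([248.0, 193.0], 0.73), ([363.0, 196.0], 0.56), ([285.0, 230.0], 0.28)]
beaker_mouth top [([244.0, 192.0], 0.79), ([238.0, 274.0], 0.7), ([288.0, 237.0], 0.65)]
rack scene [([256.0, 229.0], 0.56)]
rack top [([368.0, 196.0], 0.93)]
peg_a scene [([278.0, 209.0], 0.9), ([287.0, 234.0], 0.85), ([244.0, 209.0], 0.83), ([222.0, 230.0], 0.73), ([252.0, 252.0], 0.63)]
peg_a top [([344.0, 193.0], 0.89), ([395.0, 188.0], 0.87), ([368.0, 169.0], 0.83), ([356.0, 220.0], 0.76), ([386.0, 218.0], 0.76)]
grip scene [([255.0, 185.0], 0.78)]
grip top [([374.0, 189.0], 0.79), ([344.0, 193.0], 0.65)]
but
[... 641 characters left out ...]
5.0], 0.55)]
cream_jar scene [([473.0, 206.0], 0.88)]
cream_jar top [([188.0, 245.0], 0.77), ([370.0, 196.0], 0.29)]
canister_lid scene [([164.0, 209.0], 0.89)]
canister_lid top [([448.0, 215.0], 0.77)]
{'time': 1.3, 'joint_pos': array([-1.207,  0.321, -0.07 ,  1.451,  0.023,  1.371, -0.057]), 'joint_velocities': array([-0.   ,  0.   , -0.001, -0.   ,  0.   ,  0.   ,  0.002]), 'effort': array([ -0.001, -49.339,  -0.382, -31.459,   0.013,   0.001,   0.   ]), 'eef_pos': array([0.223, 0.611, 0.231]), 'tool_rot': array([0.174, 0.985, 0.   , 0.   ]), 'wrist_force': array([ 0.626, -0.423, -0.046]), 'moment': array([ 0.033, -0.043,  0.035]), 'finger_force': 0.0, 'gripper_width': 0.0852644591746074}
```

View both.

Run:
```python
import cv2
for n,b in(("scene",(130,120,400,260)),("top",(150,110,340,190))):
    x,y,w,h=b;i=cv2.imread(f"pics/{n}0.png")[y:y+h,x:x+w];cv2.imwrite(f"pics/{n}0c.png",cv2.resize(i,None,fx=2,fy=2))
```

```text
(no output)
```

View pics/scene0c.png

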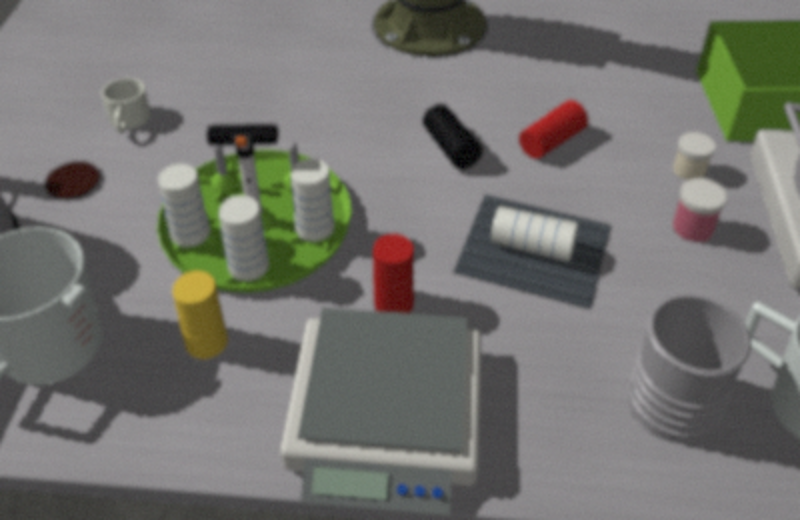

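View pics/top0c.png

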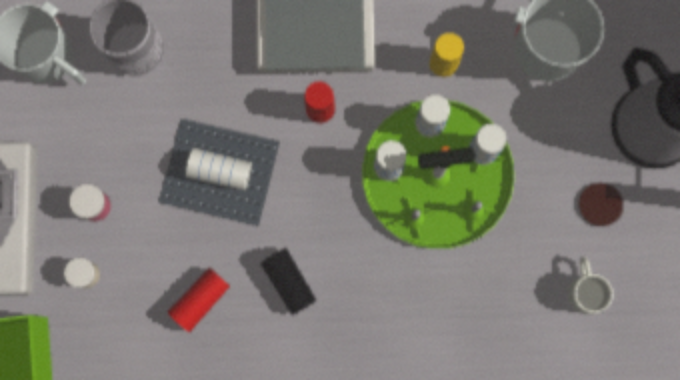

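Both views: beaker on the mat at top (260,195), mouth left. The rack is at top (368,196), with its free pegs at about (357,217) and (388,214), bar at about (373,188) and mug at (444,257). The red, yellow and black look-alikes lie clear of it.

Run:
```python
from h import *
from scipy.optimize import least_squares
np.set_printoptions(precision=4,suppress=True)
ps={n:vision.capture(n) for n in("scene","top")}
from itertools import product
for n,p in ps.items():
    P,C=cloud(p);C=C.astype(int)
    print(n,"table z",np.median(P[(abs(P[:,2])<.02)],0))
    # rack tray (green)
    g=(C[:,1]>C[:,0]*1.25)&(C[:,1]>C[:,2]*2)&(P[:,2]<.06)&(P[:,1]<.15)
    Q=P[g];print("green",len(Q),Q.min(0),Q.max(0))
    hull=cv2.convexHull((Q[:,:2]*1000).astype(np.float32))[:,0]
    print("tray circle",cv2.minEnclosingCircle(hull))
    c=np.array(cv2.minEnclosingCircle(hull)[0])/1000
    near=np.hypot(*(P[:,:2]-c).T)<.14
    # bar: dark and high
    b=near&(P[:,2]>.15)&(P[:,2]<.22)&(C.max(1)<90)
    B=P[b];m=np.median(B,0);r=cv2.minAreaRect((B[:,:2]*1000).astype(np.float32))
    print("bar",len(B),m,r,np.percentile(B[:,2],[5,50,95]))
    o=near&(P[:,2]>.14)&(C[:,0]>C[:,1]*1.5)&(C[:,0]>100);print("orange",o.sum(),P[o].mean(0) if o.any() else 0)
    w=near&(P[:,2]>.115)&(P[:,2]<.15)&(C.min(1)>120)
    lab=cv2.kmeans(P[w][:,:2].astype(np.float32),3,None,(3,50,1e-6),5,cv2.KMEANS_PP_CENTERS)
    print("beaker tops",lab[2].tolist())
    # beaker on mat
    for reg in spotter.regions_of("beaker",p):
        Q,D=cloud(p,reg["region"]);print("reg",round(reg["confidence"],2),len(Q),np.median(Q,0),np.median(D,0))
        if np.median(D)>100 and np.ptp(np.median(D,0))<40 and np.median(Q[:,2])<.09:
            Q=Q[(Q[:,2]>.025)&(Q[:,2]<.09)]
            print(" beaker rect",cv2.minAreaRect((Q[:,:2]*1000).astype(np.float32)),"top z",np.percentile(Q[:,2],[50,90,97]))
    for t in("peg_a","grip","button_face"):
        for m in spotter.mark_of(t,p):
            if m["confidence"]>.4: print(t,np.round(m["at"]),at_z(p,m["at"],.018 if t=="peg_a" else .179))
```

```text
scene table z [ 0.4514 -0.0766 -0.0006]
green 2548 [-1.4853 -2.1079 -0.3518] [0.7413 0.15   0.0495]
tray circle ((-404.1982421875, -1117.6385498046875), 1466.0755615234375)
  return _methods._mean(a, axis=axis, dtype=dtype,
  ret = um.true_divide(
Traceback (most recent call last):
IndexError: index -1 is out of bounds for axis 0 with size 0
```

```bash
cat > m.py <<'E'
from h import *
from scipy.optimize import least_squares
np.set_printoptions(precision=4,suppress=True)
def rack(p):
    P,C=cloud(p);C=C.astype(int)
    g=(C[:,1]>C[:,0]*1.25)&(C[:,1]>C[:,2]*1.8)&(P[:,2]<.045)&(P[:,2]>-.01)&(P[:,1]<.12)&(P[:,1]>-.6)&(P[:,0]>.25)&(P[:,0]<.95)
    Q=P[g];h=cv2.convexHull((Q[:,:2]*1000).astype(np.float32))[:,0]
    f=least_squares(lambda q:np.hypot(*(h-q[:2]).T)-q[2],[*h.mean(0),147],loss="soft_l1",f_scale=3)
    print("green",len(Q),"circle",f.x,"z",np.median(Q[:,2]));c=f.x[:2]/1000
    near=np.hypot(*(P[:,:2]-c).T)<.15
    B=P[near&(P[:,2]>.15)&(P[:,2]<.34)&(C.max(1)<110)]
    if len(B):print("bar",len(B),np.median(B,0),cv2.minAreaRect((B[:,:2]*1000).astype(np.float32)),np.percentile(B[:,2],[5,50,95]))
    o=near&(P[:,2]>.14)&(C[:,0]>C[:,1]*1.4)&(C[:,0]>90)
    if o.any():print("orange",o.sum(),P[o].mean(0))
    w=P[near&(P[:,2]>.118)&(P[:,2]<.15)&(C.min(1)>110)]
    if len(w)>5:
        _,l,k=cv2.kmeans(w[:,:2].astype(np.float32),3,None,(3,50,1e-6),5,cv2.KMEANS_PP_CENTERS)
        print("tops",len(w),[(((w[l[:,0]==i].min(0)+w[l[:,0]==i].max(0))/2).round(4).tolist(),int((l==i).sum())) for i in range(3)])
    s=P[near&(P[:,2]>.07)&(P[:,2]<.1)&(P[:,0]<c[0]-.04)]
    if len(s):print("peg tips",len(s),s[np.argsort(s[:,1])][::max(1,len(s)//8)].tolist())
def beaker(p):
    P,C=cloud(p);C=C.astype(int)
    Q=P[(P[:,2]>.03)&(P[:,2]<.08)&(C.min(1)>100)&(P[:,0]>.45)&(P[:,0]<.7)&(P[:,1]>.0)&(P[:,1]<.3)]
    n,l,_,_=0,0,0,0
    if len(Q):print("beaker",len(Q),np.median(Q,0),cv2.minAreaRect((Q[:,:2]*1000).astype(np.float32)),"z",np.percentile(Q[:,2],[50,90,98]),Q.min(0),Q.max(0))
E
python3 - <<'E'
from m import *
for n in("scene","top"):
    p=vision.capture(n);print(n);rack(p);beaker(p)
    for t in("peg_a","grip","button_face","beaker_mouth","beaker","mat","rack"):
        for m in spotter.mark_of(t,p):
            if m["confidence"]>.5: print(t,np.round(m["at"]),at_z(p,m["at"],{"peg_a":.018,"mat":0,"rack":0,"beaker":.033,"beaker_mouth":.033}.get(t,.179)))
E
```

```text
scene
green 2529 circle [ 571.6355 -226.5088  149.5055] z 0.007971695983403415
bar 396 [ 0.5824 -0.2299  0.1868] ((581.6052856445312, -231.25286865234375), (32.70793914794922, 99.60318756103516), 6.841134071350098) [0.1569 0.1868 0.1932]
orange 25 [ 0.5914 -0.2312  0.1819]
tops 686 [([0.6131, -0.2918, 0.1282], 241), ([0.6775, -0.2202, 0.1292], 260), ([0.5905, -0.1364, 0.1285], 185)]
peg tips 57 [[0.5045502523804077, -0.3043032061836053, 0.07759801897674956], [0.5085064117942515, -0.2984590003957145, 0.08971153420727129], [0.5034198764497803, -0.29577483924051007, 0.07311184049427455], [0.5013045137718465, -0.2922036013420304, 0.07977911718121977], [0.4926876912046725, -0.1880867962997166, 0.07179930995744088], [0.49517284134704553, -0.18464631721467503, 0.07011597137266534], [0.49272772322053826, -0.18318217437425457, 0.0927342573319927], [0.49456963351203576, -0.18061377017590605, 0.08227867909868547], [0.49299745436829645, -0.17753177523434532, 0.08523291278222456]]
beaker 683 [0.6032 0.1862 0.0541] ((592.66845703125, 186.3670654296875), (116.0834732055664, 55.76155471801758), 77.6
[... 1906 characters left out ...]
75781) z [0.0557 0.0634 0.068 ] [0.5522 0.1295 0.0304] [0.6274 0.251  0.0738]
peg_a [367. 172.] [ 0.6703 -0.2264  0.018 ]
peg_a [359. 215.] [ 0.5008 -0.1895  0.018 ]
peg_a [392. 184.] [ 0.6179 -0.3217  0.018 ]
peg_a [385. 217.] [ 0.4901 -0.2907  0.018 ]
peg_a [343. 188.] [ 0.6061 -0.1335  0.018 ]
beaker_mouth [244. 195.] [0.5862 0.2507 0.033 ]
beaker_mouth [238. 271.] [0.2973 0.2709 0.033 ]
beaker_mouth [285. 237.] [0.4204 0.0925 0.033 ]
beaker_mouth [366. 172.] [ 0.6646 -0.2221  0.033 ]
beaker [271. 195.] [0.5843 0.1455 0.033 ]
beaker [304. 261.] [0.3307 0.0209 0.033 ]
beaker [261. 250.] [0.3755 0.1842 0.033 ]
mat [259. 197.] [0.5833 0.196  0.    ]
rack [367. 197.] [ 0.5742 -0.2268  0.    ]
```

Rack centre is about (0.573,-0.228) with yaw about 0.11. Peg_a is about (0.488,-0.179), and the beaker centre (0.591,0.188) with its axis at 77°. I'll move above the beaker.

Emit:
carry_out(steps=[[36,-42,3,0,0,-8.3,1],[36,-42,3,0,0,-8.3,1],[36,-42,3,0,0,-8.3,1],[36,-42,3,0,0,-8.3,1],[36,-42,3,0,0,-8.3,1],[36,-42,3,0,0,-8.3,1],[36,-42,3,0,0,-8.3,1],[36,-42,3,0,0,-8.3,1],[36,-42,3,0,0,-8.3,1],[36,-42,3,0,0,-8.3,1]])

```text
time: 3.45
eef_pos: [0.5838, 0.1893, 0.2618]
tool_rot: [0.784, 0.62, 0.0, 0.0]
wrist_force: [0.7, 1.0, -0.8]
gripper_width: 0.0853
finger_force: 0.0
```

Testing whether the arm can tilt the tool 90° the way the beaker needs, before grasping it.

Emit:
carry_out(steps=[[-9,-20,12,-9.7,2.25,0,1],[-9,-20,12,-9.7,2.25,0,1],[-9,-20,12,-9.7,2.25,0,1],[-9,-20,12,-9.7,2.25,0,1],[-9,-20,12,-9.7,2.25,0,1],[-9,-20,12,-9.7,2.25,0,1],[-9,-20,12,-9.7,2.25,0,1],[-9,-20,12,-9.7,2.25,0,1],[-9,-20,12,-9.7,2.25,0,1]])

```text
time: 4.58
eef_pos: [0.502, 0.011, 0.3694]
tool_rot: [0.554, 0.441, -0.553, 0.44]
wrist_force: [0.1, -0.6, -0.8]
gripper_width: 0.0853
finger_force: 0.0
```

Run:
```python
from h import *
from scipy.spatial.transform import Rotation as R
s=robot.read_state();print(s["joint_pos"],s["eef_pos"]);print(R.from_quat(s["tool_rot"]).as_matrix().round(3))
```

```text
[-1.03756379  0.64107534  0.60864246  1.58590475  0.8683175   2.03056126
 -0.59636068] [0.50195193 0.01099752 0.36937147]
[[-0.     0.975 -0.224]
 [ 0.003 -0.224 -0.975]
 [-1.    -0.001 -0.003]]
```

Emit:
carry_out(steps=[[5,5,0,9.74,-2.25,0,1],[5,7,-10,9.74,-2.25,0,1],[5,7,-15,9.74,-2.25,0,1],[5,7,-15,9.74,-2.25,0,1],[5,7,-15,9.74,-2.25,0,1],[5,7,-15,9.74,-2.25,0,1],[5,7,-15,9.74,-2.25,0,1],[7,7,-20,9.74,-2.25,0,1],[7,7,-20,9.74,-2.25,0,1],[7,7,-20,9.74,-2.25,0,1]])

```text
time: 5.82
eef_pos: [0.5586, 0.079, 0.2252]
tool_rot: [0.779, 0.62, 0.074, -0.057]
wrist_force: [0.0, -0.3, -0.3]
gripper_width: 0.0854
finger_force: 0.0
```

Emit:
carry_out(steps=[[7,14,-20,9.74,-2.25,0,1],[7,14,-20,9.74,-2.25,0,1],[0,0,0,0,0,0,1]])

```text
time: 6.2
eef_pos: [0.57, 0.1035, 0.1814]
tool_rot: [0.758, 0.598, 0.202, -0.164]
wrist_force: [0.2, -0.1, 0.2]
gripper_width: 0.0857
finger_force: 0.0
```

Run:
```python
from m import *
from scipy.spatial.transform import Rotation as R
s=robot.read_state();print(s["joint_pos"],s["eef_pos"]);print(R.from_quat(s["tool_rot"]).as_matrix().round(3))
p=vision.capture("wrist");save(p,"w1.png");beaker(p)
t=vision.capture("top")
for q in(p,t):
  for n in("beaker","beaker_mouth"):
    print(n,[(np.round(m["at"]).tolist(),round(m["confidence"],2),at_z(q,m["at"],.033)) for m in spotter.mark_of(n,q)])
```

```text
[-0.4918  0.1667  0.6358  1.8794 -0.6841  1.1746  0.1894] [0.57   0.1035 0.1814]
[[ 0.202  0.973  0.11 ]
 [ 0.841 -0.23   0.49 ]
 [ 0.502 -0.006 -0.865]]
beaker 7628 [0.5892 0.184  0.0587] ((590.669189453125, 188.83746337890625), (115.37471008300781, 55.672794342041016), 76.2764663696289) z [0.0587 0.0625 0.0639] [0.5506 0.1276 0.03  ] [0.6308 0.2505 0.0655]
beaker [([320.0, 240.0], 0.68, array([0.5728, 0.1331, 0.033 ])), ([111.0, 228.0], 0.57, array([0.3877, 0.1873, 0.033 ]))]
beaker_mouth [([326.0, 119.0], 0.84, array([0.6045, 0.2456, 0.033 ])), ([25.0, 175.0], 0.63, array([0.3018, 0.2608, 0.033 ]))]
beaker [([258.0, 247.0], 0.85, array([0.3863, 0.197 , 0.033 ])), ([272.0, 198.0], 0.81, array([0.5722, 0.1409, 0.033 ])), ([302.0, 260.0], 0.64, array([0.3327, 0.0299, 0.033 ]))]
beaker_mouth [([239.0, 274.0], 0.93, array([0.2865, 0.2663, 0.033 ])), ([242.0, 192.0], 0.84, array([0.5969, 0.2558, 0.033 ])), ([284.0, 236.0], 0.65, array([0.4239, 0.0978, 0.033 ]))]
```

View pics/w1.png

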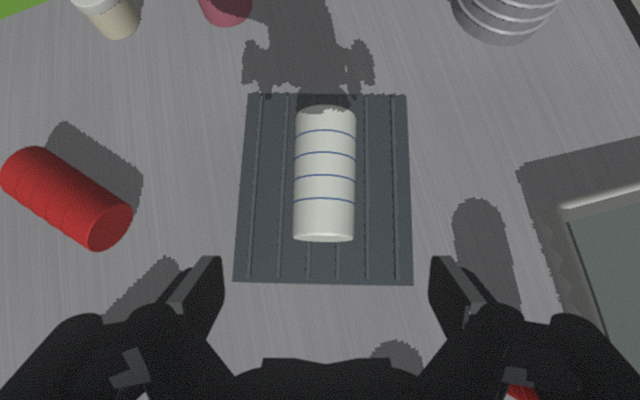

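The wrist view shows the white beaker at (325,175), centred between the fingers with its rings across. The measured centre (0.5905,0.1885) agrees with the other views. Going in to grasp.

Emit:
carry_out(steps=[[4,10,-40,0,0,0,1],[4,18,-40,0,0,0,1],[4,20,-36,0,0,0,1],[4,18,-30,0,0,0,1],[3,14,-21,0,0,0,1],[0,0,0,0,0,0,1],[0,0,0,0,0,0,-1],[0,0,0,0,0,0,-1],[0,0,0,0,0,0,-1],[0,0,0,0,0,0,-1]], grip_force=25)

```text
time: 7.75
eef_pos: [0.5872, 0.1875, 0.0189]
tool_rot: [0.754, 0.602, 0.203, -0.167]
wrist_force: [-11.4, -1.6, 10.0]
gripper_width: 0.0566
finger_force: 24.2
```

Emit:
carry_out(steps=[[0,0,5,0,0,0,-1],[0,0,10,0,0,0,-1],[0,0,30,0,0,0,-1],[0,0,45,0,0,0,-1],[0,0,45,0,0,0,-1],[0,0,0,0,0,0,-1]])

```text
time: 8.5
eef_pos: [0.5944, 0.1863, 0.1585]
tool_rot: [0.754, 0.601, 0.209, -0.161]
wrist_force: [-0.2, 0.2, -0.8]
gripper_width: 0.0561
finger_force: 26.7
```

Run:
```python
from m import *
from scipy.spatial.transform import Rotation as R
s=robot.read_state();print(s["joint_pos"],s["eef_pos"],s["gripper_width"],s["wrist_force"]);print(R.from_quat(s["tool_rot"]).as_matrix().round(3))
p=vision.capture("wrist");save(p,"w2.png")
```

```text
[-0.5881  0.2282  0.592   1.8671 -0.7511  1.0682  0.1277] [0.5944 0.1863 0.1585] 0.05607749906092221 [-0.181   0.1851 -0.807 ]
[[ 0.19   0.974  0.122]
 [ 0.839 -0.226  0.494]
 [ 0.509  0.009 -0.861]]
```

View pics/w2.png

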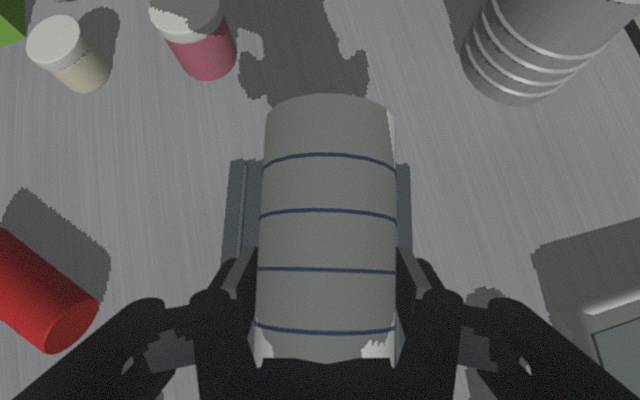

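The wrist view shows the beaker held symmetrically, spanning (255-398, 95-360). I'll fit its pose in the tool frame.

```bash
cat > fit.py <<'E'
from m import *
from scipy.spatial.transform import Rotation as R
def heldfit(p,s,verbose=True):
    Rt=R.from_quat(s["tool_rot"]).as_matrix();P,C=cloud(p)
    C=C.astype(int);Q=(P-s["eef_pos"])@Rt   # tool frame
    k=(np.abs(Q[:,1])<.032)&(np.abs(Q[:,0])<.11)&(np.abs(Q[:,2]+.019)<.09)&(C.min(1)>60)&(np.ptp(C,axis=1)<45)&(P[:,2]>s["eef_pos"][2]-.06)
    Q=Q[k]
    # axis through (x=0,y0,z0), direction (1? ) slopes; t along it
    def res(q,D=Q):
        d=np.array([np.cos(q[2]),q[3],np.sin(q[2])]);d/=np.linalg.norm(d);a=np.array([0,q[0],q[1]])
        t=(D-a)@d;r=np.linalg.norm(D-a-t[:,None]*d,axis=1)
        return r-(.0265+.0025*(t-q[4])/.115)
    best=None
    for th in(.52,-.52,2.6,-2.6):
        f=least_squares(lambda q:np.r_[res(q),(q[4]+.04)*.1*.1],[0,-.019,th,0,-.04],loss="soft_l1",f_scale=.001)
        if best is None or f.cost<best.cost:best=f
    q=best.x;d=np.array([np.cos(q[2]),q[3],np.sin(q[2])]);d/=np.linalg.norm(d)
    a=np.array([0,q[0],q[1]]);k=np.abs(res(q))<.002;t=(Q[k]-a)@d
    print("q",q,"n",len(Q),"inl",k.mean(),"t ext",np.percentile(t,[0.3,2,98,99.7]))
    dw=Rt@d;print("dir tool",d,"world",dw,"point on axis world",s["eef_pos"]+Rt@a)
    for tt in np.percentile(t,[.3,99.7]):print("end",s["eef_pos"]+Rt@(a+tt*d))
    return a,d,t
E
python3 - <<'E'
from fit import *
p=vision.capture("wrist");heldfit(p,robot.read_state())
for m in spotter.mark_of("beaker_mouth",p)[:3]:print(m)
E
```

```text
q [ 0.0029 -0.0198  0.5173  0.0308 -0.0478] n 34314 inl 0.9772104680305415 t ext [-0.0248 -0.0216  0.0677  0.0696]
dir tool [0.8687 0.0308 0.4943] world [0.2546 0.967  0.013 ] point on axis world [0.5919 0.1759 0.1706]
end [0.5856 0.1519 0.1703]
end [0.6096 0.2433 0.1715]
{'at': [331.4, 124.6], 'confidence': 0.6}
```

Run:
```python
from fit import *
s=robot.read_state();R0=R.from_quat(s["tool_rot"])
w=np.array([-.967,.255,0]);w/=np.linalg.norm(w)
d=R0.apply([.8687,.0308,.4943]);print(d)
Rn=R.from_rotvec([0,0,np.radians(29)])*R.from_rotvec(w*np.radians(90.7))*R0
print("d",Rn.apply([.8687,.0308,.4943]),"tool z",Rn.apply([0,0,1]),"y",Rn.apply([0,1,0]))
mt=np.array([.0605,.005,.0146])
for z in(.15,.02):
    t=np.array([.489,-.180,z])-Rn.apply(mt);print("TCP",t,"delta mm",(t-s["eef_pos"])*1000)
print(np.degrees(np.radians(90.7))*w/9)
```

```text
[0.2545 0.967  0.0119]
d [-0.0004 -0.0005 -1.    ] tool z [ 0.1976 -0.8467 -0.494 ] y [ 0.9691  0.2445 -0.0313]
TCP [ 0.4902 -0.1975  0.2099] delta mm [-100.2865 -383.8289   57.8073]
TCP [ 0.4902 -0.1975  0.0799] delta mm [-100.2865 -383.8289  -72.1927]
[-9.7447  2.5697  0.    ]
```

Emit:
carry_out(steps=[[-8,-24,9,-9.74,2.57,0,-1],[-8,-24,9,-9.74,2.57,0,-1],[-8,-24,9,-9.74,2.57,0,-1],[-8,-24,9,-9.74,2.57,0,-1],[-8,-24,9,-9.74,2.57,0,-1],[-8,-24,9,-9.74,2.57,0,-1],[-8,-24,9,-9.74,2.57,0,-1],[-8,-24,9,-9.74,2.57,0,-1],[-8,-24,9,-9.74,2.57,0,-1]])

```text
time: 9.78
eef_pos: [0.5185, -0.0293, 0.2326]
tool_rot: [0.679, 0.533, -0.409, 0.297]
wrist_force: [-0.1, -1.0, -0.5]
gripper_width: 0.0563
finger_force: 26.7
```

Emit:
carry_out(steps=[[-10,-42,0,0,0,9.7,-1],[-10,-42,0,0,0,9.7,-1],[-8,-42,0,0,0,9.6,-1],[0,-42,0,0,0,0,-1],[0,0,0,0,0,0,-1],[0,0,0,0,0,0,-1]])

```text
time: 10.52
eef_pos: [0.4908, -0.1969, 0.233]
tool_rot: [0.525, 0.687, -0.32, 0.388]
wrist_force: [0.1, 0.6, -0.6]
gripper_width: 0.0564
finger_force: 26.8
```

```bash
cat > place.py <<'E'
from fit import *
s=robot.read_state();Rt=R.from_quat(s["tool_rot"])
d=Rt.apply([.8687,.0308,.4943]);m=s["eef_pos"]+Rt.apply([.0605,.005,.0146])
print("joints",s["joint_pos"],"tcp",s["eef_pos"],"F",s["wrist_force"],s["gripper_width"]);print("pred d",d,"mouth",m)
E
python3 - <<'E'
from place import *
p=vision.capture("wrist");save(p,"w3.png");heldfit(p,s)
t=vision.capture("scene");save(t,"s3.png");rack(t)
t=vision.capture("top");rack(t);save(t,"t3.png")
a=cv2.imread("pics/t3.png")[130:270,250:470];b=cv2.imread("pics/s3.png")[130:300,180:420]
cv2.imwrite("pics/ts3.png",np.vstack([cv2.resize(a,(440,280)),cv2.resize(b,(440,312))]))
E
```

```text
joints [-1.1305  0.031   0.8394  2.1903  1.091   1.3033 -0.5532] tcp [ 0.4908 -0.1969  0.233 ] F [ 0.0797  0.6267 -0.5575] 0.05638665760837489
pred d [-0.0015  0.0005 -1.    ] mouth [ 0.4895 -0.1794  0.173 ]
q [ 0.0019 -0.0163  0.5202  0.0305 -0.054 ] n 35305 inl 0.9725534626823397 t ext [-0.0292 -0.026   0.0633  0.0653]
dir tool [0.8673 0.0305 0.4968] world [-0.0011 -0.0024 -1.    ] point on axis world [ 0.4894 -0.1826  0.241 ]
end [ 0.4895 -0.1825  0.2702]
end [ 0.4894 -0.1828  0.1757]
green 2531 circle [ 572.0145 -226.067   149.4951] z 0.008020313704151238
bar 1157 [ 0.53   -0.1593  0.2547] ((546.4923095703125, -175.79991149902344), (132.21319580078125, 195.72189331054688), 52.76825714111328) [0.1723 0.2547 0.2945]
orange 26 [ 0.5912 -0.2315  0.1819]
tops 742 [([0.6764, -0.22, 0.1284], 273), ([0.6145, -0.2905, 0.1285], 256), ([0.591, -0.1366, 0.1286], 213)]
peg tips 59 [[0.5049919964895963, -0.3041366284801179, 0.0780001481354341], [0.5047951561277562, -0.29984218926136175, 0.08636496148752093], [0.5062255102430564, -0.29615120942274786, 0.08789187161262735], [0.5071697029572566, 
[... 1022 characters left out ...]
100732906, -0.2978822644081185, 0.07959506869421018], [0.49707209430449467, -0.2962436989547529, 0.08921775306341906], [0.5003107279178314, -0.29592518756587166, 0.0927455709929117], [0.5073415134666555, -0.2958509688504339, 0.0956694814155854], [0.49967306866175915, -0.2950340247060378, 0.07073492055635366], [0.49492109233914183, -0.29388243508379613, 0.07810123193813734], [0.5044801334974987, -0.2927526876596521, 0.09012325995013781], [0.4996679267420295, -0.29153852252404094, 0.09795598019465923], [0.49888930191753483, -0.29046836665070547, 0.07705910601190369], [0.5014742579574762, -0.2895144238992782, 0.08548051957945346], [0.5049447952576778, -0.28942375564454953, 0.08737700816054761]]
```

View pics/ts3.png

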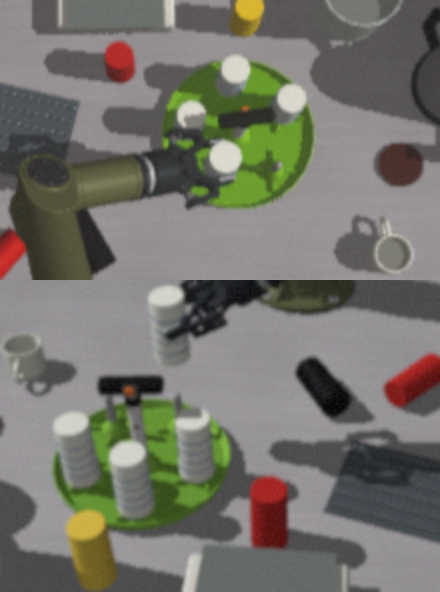

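The beaker hangs upright, mouth down, above peg_a (lower half, about (170,325)). Its axis is at (0.489,-0.181), within 2 mm of the peg. Lowering.

Emit:
carry_out(steps=[[0,0,-25,0,0,0,-1],[0,0,-25,0,0,0,-1],[0,0,-25,0,0,0,-1],[0,0,-25,0,0,0,-1],[0,0,-20,0,0,0,-1],[0,0,-12,0,0,0,-1],[0,0,-6,0,0,0,-1],[0,0,0,0,0,0,-1]])

```text
time: 11.68
eef_pos: [0.491, -0.1973, 0.0955]
tool_rot: [0.525, 0.687, -0.32, 0.388]
wrist_force: [-0.3, 0.8, -1.1]
gripper_width: 0.0563
finger_force: 26.8
```

Run:
```python
from place import *
heldfit(vision.capture("wrist"),s)
```

```text
joints [-1.0408  0.4111  0.7981  2.2549  0.9997  0.962  -0.7658] tcp [ 0.491  -0.1973  0.0955] F [-0.3373  0.7525 -1.0946] 0.056335238739263445
pred d [-0.0011 -0.0003 -1.    ] mouth [ 0.4898 -0.1798  0.0355]
q [ 0.0019 -0.0164  0.5198  0.0308 -0.0519] n 34966 inl 0.9752616827775553 t ext [-0.0291 -0.026   0.0634  0.0654]
dir tool [0.8675 0.0307 0.4964] world [-0.0006 -0.0027 -1.    ] point on axis world [ 0.4896 -0.1829  0.1035]
end [ 0.4896 -0.1828  0.1327]
end [ 0.4896 -0.1831  0.0381]
```

Mouth at about 36 mm with no contact. Lowering slowly onto the ribs.

Emit:
carry_out(steps=[[0,0,-5,0,0,0,-1],[0,0,-4,0,0,0,-1],[0,0,-3,0,0,0,-1],[0,0,-2,0,0,0,-1],[0,0,0,0,0,0,-1]])

```text
time: 12.35
eef_pos: [0.4907, -0.1974, 0.0813]
tool_rot: [0.525, 0.687, -0.32, 0.388]
wrist_force: [0.4, 0.7, -1.3]
gripper_width: 0.0566
finger_force: 26.8
```

Emit:
carry_out(steps=[[0,0,-1.5,0,0,0,-1],[0,0,-1.5,0,0,0,-1],[0,0,0,0,0,0,-1]])

```text
time: 12.72
eef_pos: [0.4908, -0.1974, 0.0783]
tool_rot: [0.525, 0.687, -0.32, 0.388]
wrist_force: [0.1, -0.6, -0.8]
gripper_width: 0.0559
finger_force: 26.8
```

Emit:
carry_out(steps=[[0,0,-1,0,0,0,-1],[0,0,-1,0,0,0,-1],[0,0,0,0,0,0,-1]])

```text
time: 13.1
eef_pos: [0.491, -0.1978, 0.0776]
tool_rot: [0.525, 0.686, -0.321, 0.389]
wrist_force: [-2.3, 2.4, 7.3]
gripper_width: 0.056
finger_force: 27.2
```

Rim in contact (7 N). Releasing and backing off along the tool axis.

Emit:
carry_out(steps=[[0,0,0.5,0,0,0,0.6],[0,0,0,0,0,0,0.8],[0,0,0,0,0,0,0.8],[0,0,0,0,0,0,0.8],[-2,8,5,0,0,0,0.8],[-4,17,10,0,0,0,0.8],[-6,25,15,0,0,0,0.8],[-8,34,20,0,0,0,0.8],[-8,34,20,0,0,0,0.8],[0,0,0,0,0,0,0.8]])

```text
time: 14.35
eef_pos: [0.4643, -0.0755, 0.1475]
tool_rot: [0.524, 0.689, -0.317, 0.389]
wrist_force: [0.6, -0.7, -0.8]
gripper_width: 0.0767
finger_force: 0.0
```

Run:
```python
from place import *
p=vision.capture("wrist");save(p,"w4.png")
for n in("scene","top"):
    t=vision.capture(n);save(t,n+"4.png");rack(t)
    P,C=cloud(t);w=P[(np.hypot(P[:,0]-.489,P[:,1]+.181)<.045)&(P[:,2]>.12)&(P[:,2]<.145)&(C.min(1)>110)]
    print("loaded top",len(w),(w.min(0)+w.max(0))/2,np.median(w,0))
```

```text
joints [-1.2428  0.2786  0.7149  2.1949  0.8581  1.27   -0.7474] tcp [ 0.4643 -0.0755  0.1475] F [ 0.5679 -0.6556 -0.7881] 0.07671242001149281
pred d [ 0.0011  0.0041 -1.    ] mouth [ 0.4631 -0.0578  0.0877]
green 2373 circle [ 520.4336 -127.5607  252.707 ] z 0.007990846312043276
bar 904 [ 0.5087 -0.0408  0.1879] ((535.1544189453125, -113.84901428222656), (135.31735229492188, 296.25390625), 38.91205596923828) [0.1571 0.1879 0.207 ]
orange 25 [ 0.5913 -0.2312  0.1819]
tops 419 [([0.592, -0.1373, 0.1275], 221), ([0.4893, -0.1837, 0.1281], 190), ([0.5831, -0.2377, 0.1244], 8)]
loaded top 188 [ 0.4887 -0.1837  0.1292] [ 0.4942 -0.1823  0.1327]
green 2949 circle [ 573.6959 -228.9784  143.9932] z 0.00682853993903243
bar 222 [ 0.5726 -0.2297  0.189 ] ((574.1165161132812, -230.1414031982422), (27.304855346679688, 100.33405303955078), 6.543025493621826) [0.1759 0.189  0.1952]
orange 8 [ 0.5881 -0.2279  0.186 ]
tops 695 [([0.5401, -0.158, 0.1314], 343), ([0.617, -0.3186, 0.1321], 176), ([0.6746, -0.2182, 0.1317], 176)]
peg tips 33 [[0.5045324686057144, -0.3003453849705206, 0.08862764125900546], [0.504733878128454, -0.29676869110376913, 0.08775502990289463], [0.5006816527326781, -0.2925224981805266, 0.0906346884914615], [0.501171041363857, -0.28922453360998607, 0.0876697301560112], [0.46047665520169767, -0.18534257196629728, 0.07281766163129322], [0.46404776765828026, -0.17409086203025098, 0.07619979696933354], [0.4686309913187879, -0.16342049172917678, 0.07105082677273233], [0.4789756154505945, -0.1558278037452235, 0.07937728501277452], [0.4875524273641779, -0.15496307251209496, 0.09931682703043876]]
loaded top 172 [ 0.4894 -0.1819  0.1326] [ 0.4869 -0.1816  0.1323]
```

View pics/w4.png

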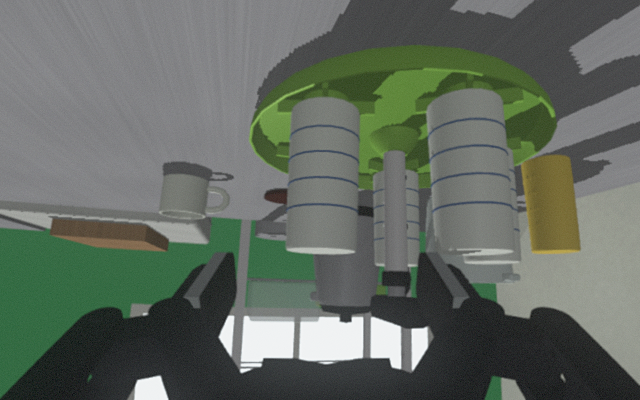

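The loaded beaker stands upright at (0.489,-0.182), its closed end at 132.5 mm; the wrist view shows it on the right in the row of pegs with the others undisturbed. Next, the handle.

Emit:
carry_out(steps=[[0,0,45,9.8,2.3,0,1],[0,0,45,9.8,2.3,0,1],[14,-15,40,9.8,2.3,0,1],[20,-30,20,9.8,2.3,0,1],[25,-35,0,9.8,2.3,0,1],[25,-35,0,9.8,2.3,0,1],[25,-39,0,0,0,-8,1],[0,0,0,0,0,0,1],[0,0,0,0,0,0,1]])

```text
time: 15.62
eef_pos: [0.5429, -0.2067, 0.2905]
tool_rot: [0.663, 0.746, -0.056, 0.027]
wrist_force: [0.7, 0.6, 0.9]
gripper_width: 0.0854
finger_force: 0.0
```

```bash
cat > bar.py <<'E'
from fit import *
s=robot.read_state();Rt=R.from_quat(s["tool_rot"]).as_matrix();print(s["joint_pos"],s["eef_pos"]);print(Rt.round(3))
E
python3 - <<'E'
from bar import *
p=vision.capture("wrist");save(p,"w5.png");P,C=cloud(p);C=C.astype(int)
near=np.hypot(P[:,0]-.573,P[:,1]+.23)<.08
B=P[near&(P[:,2]>.165)&(P[:,2]<.21)&(C.max(1)<90)];print(len(B),np.median(B,0),np.percentile(B[:,2],[5,50,95]))
T=B[B[:,2]>np.percentile(B[:,2],60)-.006];print("bar",cv2.minAreaRect((T[:,:2]*1000).astype(np.float32)))
o=near&(C[:,0]>C[:,1]*1.4)&(C[:,0]>90)&(P[:,2]>.15);print("orange",o.sum(),P[o].mean(0) if o.any() else 0)
for n in("grip","button_face"):print(n,[(np.round(m["at"]),round(m["confidence"],2),at_z(p,m["at"],.179)) for m in spotter.mark_of(n,p)])
E
```

```text
[-0.7525  0.2799  1.2085  1.5787 -0.1406  1.4425  0.5732] [ 0.5429 -0.2067  0.2905]
[[-0.118  0.992 -0.034]
 [ 0.986  0.113 -0.118]
 [-0.114 -0.048 -0.992]]
4315 [ 0.5735 -0.2219  0.1919] [0.1862 0.1919 0.1932]
bar ((574.8267822265625, -230.035888671875), (26.33423614501953, 98.5036849975586), 6.622084140777588)
orange 111 [ 0.5914 -0.2284  0.1864]
grip [(array([367., 215.]), 0.93, array([ 0.5751, -0.2326,  0.179 ])), (array([360., 156.]), 0.19, array([ 0.5625, -0.1865,  0.179 ]))]
button_face [(array([396., 213.]), 0.71, array([ 0.5965, -0.2281,  0.179 ]))]
```

View pics/w5.png

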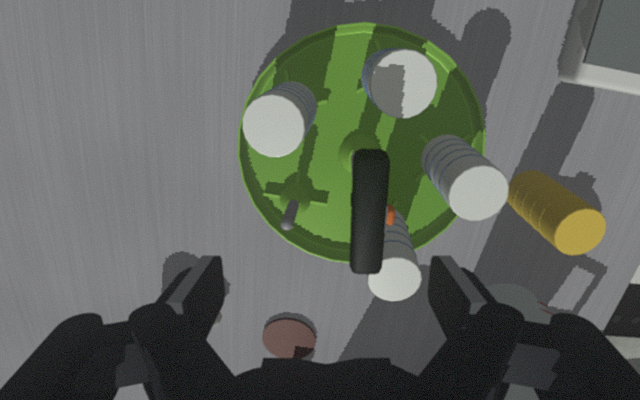

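The wrist view shows the bar at (370,212) and its orange button at (390,215). The arm stopped a little short because joint 3 is near its range end (1.21 of 1.24). I'll finish the turn and see how it behaves.

Emit:
carry_out(steps=[[0,0,10,3.4,-1,0,1],[0,0,10,3.4,-1,0,1],[0,0,0,0,0,0,1]])

```text
time: 16.15
eef_pos: [0.5438, -0.2062, 0.3134]
tool_rot: [0.664, 0.748, 0.004, 0.002]
wrist_force: [-1.1, -0.0, 0.6]
gripper_width: 0.0855
finger_force: 0.0
```

```bash
python3 bar.py
```

```text
[-0.6581  0.2583  1.1849  1.5339 -0.2462  1.5048  0.6484] [ 0.5438 -0.2062  0.3134]
[[-0.118  0.993  0.008]
 [ 0.993  0.118  0.003]
 [ 0.002  0.009 -1.   ]]
```

Emit:
carry_out(steps=[[11,-8,0,0,0,0,1],[11,-8,0,0,0,0,1],[9,-8,-5,0,0,0,1],[0,0,-5,0,0,0,1],[0,0,0,0,0,0,1]])

```text
time: 16.77
eef_pos: [0.5748, -0.2283, 0.3011]
tool_rot: [0.663, 0.748, 0.002, 0.001]
wrist_force: [0.8, 0.1, -0.3]
gripper_width: 0.0852
finger_force: 0.0
```

```bash
python3 bar.py
```

```text
[-0.5159  0.3802  1.1341  1.4582 -0.347   1.5177  0.7277] [ 0.5748 -0.2283  0.3011]
[[-0.12   0.993  0.003]
 [ 0.993  0.12   0.002]
 [ 0.002  0.003 -1.   ]]
```

Emit:
carry_out(steps=[[0,-1,-35,0,0,0,1],[0,-1,-35,0,0,0,1],[0,0,-35,0,0,0,1],[0,0,-18,0,0,0,1],[0,0,-10,0,0,0,1],[0,0,-5,0,0,0,1],[0,0,0,0,0,0,1]])

```text
time: 17.65
eef_pos: [0.5755, -0.2319, 0.1641]
tool_rot: [0.664, 0.748, 0.002, 0.002]
wrist_force: [0.2, 0.5, 0.2]
gripper_width: 0.0855
finger_force: 0.0
```

```bash
python3 bar.py
```

```text
[-0.4771  0.4688  1.0708  1.6501 -0.4304  1.2769  0.7933] [ 0.5755 -0.2319  0.1641]
[[-0.118  0.993  0.005]
 [ 0.993  0.118  0.001]
 [ 0.     0.005 -1.   ]]
```

Emit:
carry_out(steps=[[0,1.5,0,0,0,0,0.2],[0,0,0,0,0,0,-0.2],[0,0,0,0,0,0,-1],[0,0,0,0,0,0,-1],[0,0,0,0,0,0,-1],[0,0,0,0,0,0,-1],[0,0,0,0,0,0,-1],[0,0,0,0,0,0,-1]], grip_force=50)

```text
time: 18.65
eef_pos: [0.5738, -0.2308, 0.1643]
tool_rot: [0.664, 0.747, 0.001, 0.0]
wrist_force: [-3.8, 0.9, 5.2]
gripper_width: 0.0255
finger_force: 50.6
```

Width 25.5 mm means the button is flush. Pulling up slowly.

Emit:
carry_out(steps=[[0,0,3,0,0,0,-1],[0,0,4,0,0,0,-1],[0,0,5,0,0,0,-1],[0,0,6,0,0,0,-1],[0,0,6,0,0,0,-1],[0,0,6,0,0,0,-1]])

```text
time: 19.4
eef_pos: [0.575, -0.2302, 0.1939]
tool_rot: [0.664, 0.748, 0.002, 0.001]
wrist_force: [-3.2, -1.1, -2.3]
gripper_width: 0.0253
finger_force: 49.4
```

Run:
```python
from bar import *
print(s["wrist_force"])
for n in("scene","top"):rack(vision.capture(n))
```

```text
[-0.4944  0.4427  1.0905  1.616  -0.4049  1.3276  0.7736] [ 0.575  -0.2302  0.1939]
[[-0.118  0.993  0.004]
 [ 0.993  0.118  0.001]
 [ 0.001  0.004 -1.   ]]
[-3.2485 -1.1219 -2.2913]
green 2358 circle [ 574.9279 -226.1835  149.0271] z 0.007910445262771126
bar 968 [ 0.5953 -0.2223  0.2628] ((588.1821899414062, -224.24514770507812), (91.1986083984375, 86.7586669921875), 41.24795913696289) [0.1672 0.2628 0.3356]
tops 965 [([0.6785, -0.2194, 0.1284], 285), ([0.5428, -0.1769, 0.1275], 428), ([0.6206, -0.3201, 0.1287], 252)]
peg tips 152 [[0.5067739029313862, -0.30467669937125486, 0.0712628333894092], [0.5078948193336725, -0.29553436091314556, 0.08939674935736752], [0.5083545642716344, -0.20547726488255338, 0.08843810270032637], [0.514387222666934, -0.19639994137360775, 0.0739955658197522], [0.5186500309442672, -0.18792973692669016, 0.09075565901672022], [0.5194316460788351, -0.17916081116165525, 0.08397851347866792], [0.515324181868765, -0.1695972830449133, 0.09729968301827074], [0.5004666480923338, -0.16105368994317387, 0.08074559488041044]]
green 1679 circle [ 576.4111 -228.9908  144.00
[... 578 characters left out ...]
3875133, -0.29607769113641935, 0.09400918571374817], [0.4997392234118362, -0.29536210492370085, 0.0968743287182885], [0.5090688208100298, -0.2937252643192874, 0.08409695025407604], [0.49749439338579615, -0.29288968473537863, 0.08670021255403393], [0.5004523661425894, -0.2922999405810499, 0.09229063302199192], [0.5039750828920683, -0.29226913046635483, 0.09371885904897082], [0.49928075796316823, -0.29084785389839113, 0.07419141106965754], [0.5054070819207789, -0.2898597140730576, 0.08408684843382375], [0.5016546520179527, -0.28968688967944506, 0.08417808233342616], [0.4739090088859256, -0.20364332448680245, 0.08193009813061902], [0.47040780900300144, -0.19991394430827836, 0.0807487089856278]]
```

The tray is still down (z unchanged) and the handle is sliding. Continuing to just below the second stop.

Emit:
carry_out(steps=[[0,0,6.5,0,0,0,-1],[0,0,6.5,0,0,0,-1],[0,0,6.5,0,0,0,-1],[0,0,6.5,0,0,0,-1],[0,0,6.5,0,0,0,-1],[0,0,6.5,0,0,0,-1],[0,0,6.5,0,0,0,-1],[0,0,6.5,0,0,0,-1],[0,0,6.5,0,0,0,-1],[0,0,5,0,0,0,-1]])

```text
time: 20.75
eef_pos: [0.5753, -0.2301, 0.2575]
tool_rot: [0.664, 0.748, 0.002, 0.001]
wrist_force: [-0.7, -0.2, -1.7]
gripper_width: 0.0247
finger_force: 49.5
```

Emit:
carry_out(steps=[[0,0,2,0,0,0,-1],[0,0,2,0,0,0,-1],[0,0,1,0,0,0,-1],[0,0,0,0,0,0,-1]])

```text
time: 21.25
eef_pos: [0.5753, -0.2301, 0.2621]
tool_rot: [0.664, 0.748, 0.002, 0.001]
wrist_force: [-0.7, 0.3, -0.9]
gripper_width: 0.0253
finger_force: 49.6
```

Emit:
carry_out(steps=[[0,0,1,0,0,0,-1],[0,0,1,0,0,0,-1],[0,0,1,0,0,0,-1],[0,0,0,0,0,0,-1]])

```text
time: 21.75
eef_pos: [0.575, -0.2301, 0.2645]
tool_rot: [0.664, 0.748, 0.002, 0.001]
wrist_force: [0.9, -0.2, -5.9]
gripper_width: 0.0254
finger_force: 49.5
```

Emit:
carry_out(steps=[[0,0,1,0,0,0,-1],[0,0,1,0,0,0,-1],[0,0,0,0,0,0,-1],[0,0,0,0,0,0,-1]])

```text
time: 22.25
eef_pos: [0.5751, -0.2301, 0.2668]
tool_rot: [0.664, 0.748, 0.002, 0.001]
wrist_force: [0.3, -0.4, -8.5]
gripper_width: 0.0253
finger_force: 49.4
```

Run:
```python
from bar import *
print(s["wrist_force"]);rack(vision.capture("scene"))
```

```text
[-0.5109  0.3949  1.1211  1.5128 -0.3593  1.4547  0.739 ] [ 0.5751 -0.2301  0.2668]
[[-0.118  0.993  0.004]
 [ 0.993  0.118  0.001]
 [ 0.001  0.004 -1.   ]]
[ 0.2672 -0.3969 -8.451 ]
green 2367 circle [ 576.1613 -228.4097  147.7335] z 0.01044584648521274
bar 680 [ 0.5854 -0.2259  0.2858] ((582.49755859375, -226.02838134765625), (82.50543975830078, 85.28215026855469), 48.277671813964844) [0.1613 0.2858 0.3343]
tops 1019 [([0.6798, -0.2198, 0.1292], 288), ([0.6215, -0.3199, 0.1297], 258), ([0.5439, -0.1771, 0.1289], 473)]
peg tips 148 [[0.5092214314040673, -0.30375077175696596, 0.07351147150227544], [0.5022690159775569, -0.2964421602758256, 0.09257725546861306], [0.49990803573030207, -0.2105711533415476, 0.08470755508000694], [0.5154779161483972, -0.19845379583795023, 0.0830427097394153], [0.5166561950494905, -0.1899202139695478, 0.07241582314334993], [0.5186642483791926, -0.18245397081573297, 0.08303538297186519], [0.5130440442979439, -0.17323853844839274, 0.0950135293743748], [0.5046696503665594, -0.16318755304231636, 0.08430633793181896], [0.4894792273424682, -0.1570041871028035, 0.0754631778936331]]
```

Stop reached: 8.5 N is the full weight and the tray is just leaving the worktop. Lifting.

Emit:
carry_out(steps=[[0,0,3,0,0,0,-1],[0,0,5,0,0,0,-1],[0,0,6,0,0,0,-1],[0,0,6,0,0,0,-1],[0,0,6,0,0,0,-1],[0,0,6,0,0,0,-1],[0,0,5,0,0,0,-1],[0,0,3,0,0,0,-1],[0,0,0,0,0,0,-1],[0,0,0,0,0,0,-1]])

```text
time: 23.55
eef_pos: [0.5751, -0.2301, 0.3067]
tool_rot: [0.664, 0.748, 0.002, 0.001]
wrist_force: [0.3, 0.0, -7.6]
gripper_width: 0.0253
finger_force: 49.6
```

Run:
```python
from bar import *
print(s["wrist_force"],s["gripper_width"],s["finger_force"])
for n in("scene","top"):
    p=vision.capture(n);save(p,n+"9.png");P,C=cloud(p);C=C.astype(int)
    g=(C[:,1]>C[:,0]*1.25)&(C[:,1]>C[:,2]*1.8)&(np.hypot(P[:,0]-.575,P[:,1]+.229)<.13)&(P[:,2]<.055)&(P[:,2]>.03)
    Q=P[g];A=np.c_[Q[:,0]-.575,Q[:,1]+.229,np.ones(len(Q))];f=least_squares(lambda q:A@q-Q[:,2],[0,0,.05],loss="soft_l1",f_scale=.002)
    print(n,"floor plane",f.x)
    w=P[(np.hypot(P[:,0]-.575,P[:,1]+.229)<.14)&(P[:,2]>.15)&(P[:,2]<.19)&(C.min(1)>110)]
    for c in((.491,-.18),(.592,-.135),(.677,-.218),(.62,-.322)):
        k=w[np.hypot(w[:,0]-c[0],w[:,1]-c[1])<.035];print(c,len(k),np.median(k,0) if len(k) else "",np.percentile(k[:,2],95) if len(k) else "")
a=cv2.imread("pics/scene9.png")[110:310,170:430];cv2.imwrite("pics/s9.png",cv2.resize(a,None,fx=2,fy=2))
```

```text
[-0.5083  0.3781  1.1295  1.4464 -0.3436  1.5274  0.7254] [ 0.5751 -0.2301  0.3067]
[[-0.118  0.993  0.003]
 [ 0.993  0.118  0.001]
 [ 0.001  0.004 -1.   ]]
[ 0.3453  0.0124 -7.5905] 0.025297197877188843 49.58203621208668
scene floor plane [ 0.0026 -0.0012  0.0493]
(0.491, -0.18) 256 [ 0.5022 -0.1846  0.1741] 0.17766355664151098
(0.592, -0.135) 281 [ 0.6041 -0.1384  0.1745] 0.17774639639833034
(0.677, -0.218) 325 [ 0.6882 -0.219   0.1751] 0.17823910429341422
(0.62, -0.322) 292 [ 0.6318 -0.3205  0.175 ] 0.1780083356322876
top floor plane [ 0.0026 -0.002   0.0475]
(0.491, -0.18) 0  
(0.592, -0.135) 149 [ 0.5936 -0.1323  0.1747] 0.18094523487641156
(0.677, -0.218) 60 [ 0.6855 -0.2032  0.1749] 0.18296596561065664
(0.62, -0.322) 97 [ 0.6112 -0.3271  0.1731] 0.18133084647619607
```

View pics/s9.png

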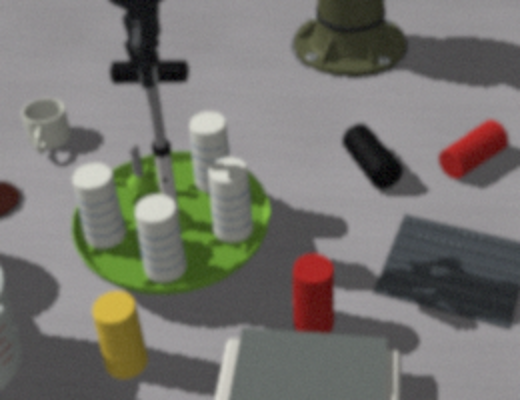

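The picture shows the rack hanging level about 40 mm up by the extended handle, tilt under 0.004 rad, with all four beakers upright at equal height around (95,205), (160,235), (232,200) and (210,150). Handing in.

```bash
python3 -c "
from plant import robot
print(robot.sign_off())"
```

```text
the job is handed in; nothing more can be done
None
```

The beaker is upside down on peg_a and the rack is held level about 40 mm above the worktop by the fully extended handle, all four beakers on their pegs; I handed it in at about 24 s, but sign-off returned no verdict.

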